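Zero the run-out gauge on a roller's high spot

ROBOT

A 6-joint arm with a two-finger parallel gripper is mounted at the origin on a cart in front of the work surface, level with it; the furniture and walls round the work are solid. World frame = base frame: x ahead of the robot, y to its left, z up, the work surface at z = 0. Lengths are in m, angles in degrees, forces in N, time in s.
With the tool pointing down it reaches from about 0.25 to 0.725 m from the base axis. Payload 9.7 kg.
Tool frame: the origin (TCP) lies at the very end of the fingers, on their centre line; the grasp point (between the pads) lies 19 mm behind it (bot.grip_point_offset is the distance from the TCP to the grasp point, in m); y points along the fingers, x is the direction in which the jaws open and shut, and the axes are right-handed (so a half turn about y gives the same grasp; the last joint's range is limited). The gripper opens to 85 mm and grips with 20 to 120 N. Pads are 22 mm wide; open, the fingers measure 114 mm over their backs; the gripper's body (76 mm by 85 mm) begins 54 mm behind the grasp point. The pads swing forward as they close: fully open they stand 13 mm farther back than shut.
Start: joints at [71.333, 4.979, 10.078, 95.1, 0, 90], TCP at [0.176, 0.521, 0.231] pointing down, gripper open.
Joint ranges: [-179.16, 179.16], [-48.56, 103.87], [-65.8, 70.77], [-126.05, 130.52], [-82.76, 87.17], [-180, 180]. Speed limits (degrees/s): [127.2, 127.2, 147.25, 180, 180, 180].

INTERFACE

Orientations are given as [roll, pitch, yaw] about the fixed x, y, z axes, in that order (R = Rz(yaw) Ry(pitch) Rx(roll)).
In Python, from workcell import bot gives the robot as it stands.
- The arm moves only by the shell command python3 -m inch 'ROWS' [FORCE]. ROWS is JSON, a list of rows, each a list of 3 entries, a list of its own where there are three numbers: the shift along the tool's x, y, z in mm, then the turn, a rotation vector about the tool's x, y, z in rad, then the finger opening in mm, from 0 to 85.4. In form: [[[x, y, z], [ax, ay, az], grip], ...]. A call has 1 to 20 rows; each row is the pose to reach, as a shift and turn from the pose measured when the call began, along the tool's axes at that moment; what a row does not reach only later rows make up. A row lasts 1/10 s, in which the tool goes at most 50 mm and 8.59 degrees, less where a joint would pass 70% of its speed; a pose out of reach is approached as far as the arm can. A call with a gripper value outside its range is refused whole. The fingers move at their own pace and stop on an object; FORCE is the grip in N (left out, the last holds). Time passes only in rows, so rows that repeat a pose let the fingers close. It gives the time, the measured TCP pose, the force and the opening at its end, in the units of the state.
- bot.get_obs(): the state, without advancing time (a new reading comes with each control period).
- bot.camera(name): name is "side" or "top"; returns a dict with "frame" (480x640x3 uint8, red, green, blue), "mtx" (3x3 intrinsics, pixels), "origin" and "orientation" of the camera in the world. Camera axes: x right, y down, z forward; pixel columns grow to the right and rows downward; lengths in m; the calibration is good to about 2 mm. A picture is of the moment at which its call begins. There is no depth.
- bot.job_done(): hands the job in, once; it reports no verdict.
Trained networks look in a picture, given as the dict that the camera call returned (one of the last four; its "shot" number tells which), for a name from the list of things; names that differ only in an ending like _2 or _b are one class to them, and where a whole thing is asked for, a point or a joint stands for the part that bears it (a point fixed in the world has none). Each returns a list of dicts, best first, with "confidence" (0 to 1); they miss things now and then, are a little off and sometimes report something else, mostly with a low value. They report only what shows in the picture. A call takes as long as a camera call.
- bot.search_frame(picture, name): "box" ([left, top, right, bottom] in pixels, round what is visible of it).
- bot.cut_out(picture, name): "region" (480x640 bool, what is visible of it) and "box" ([left, top, right, bottom] in pixels, round what is visible of it).
The state is a dict: "time": time; "q": joint angles; "qd": joint speeds; "joint_efforts": joint torques, N m; "ee_pos": TCP position; "tcp_rot": TCP orientation; "wrist_force": force on the tool from outside, world axes, zero at the start; "torque": the same for the moment, N m; "opening": finger opening in m.
Only numpy, scipy, OpenCV 4.12 (cv2) and the standard library are available. Lean on these libraries where they do the work, as an engineer would, in place of code of your own. Each camera call takes 0.05 s, during which the arm holds its last target. There are 200 camera calls.

TASK

A rubber printing roller sits on bench centres to be checked for run-out. Slide the dial gauge up until its sprung plunger rests on the roller, then turn the roller by pushing lightly on the spokes of its cross wheel, watching the dial needle, and leave it with its highest spot against the plunger. Then slide the gauge so that the needle stands at the long middle mark, and let go; never drive the needle as far as the double end mark, never push hard on the wheel, and leave the other things on the table where they are.

Things in the scene. Friction and masses are not known exactly. Their poses are not given: they have to be found in the camera images.
- fixture: bench centres: fixed grey base plate 270 x 200 x 14 mm, spanning x -165..105, y -100..100 mm in its frame; origin on the table top. x points from the gauge to the roller, y left along the roller, z up. Two posts 34 mm wide, 97 mm high, at x 55, y +48 and -48 mm carry the roller's turning axis, which lies along y, 80 mm above the table.
- roller_axis (a point): point on the turning axis midway along the roller, level with the plunger (fixture x 55, y 0, z 80 mm). The black roller, 48 mm thick, 60 mm long, sits 2.5 mm off this axis: from here to the plunger tip in touch is about 21.3 mm at its low spot, 26.2 at its high spot (the rubber yields a little). The high spot is unmarked, its angle to the spokes new every time; only the gauge shows it.
- spindle: spindle with cross wheel; origin at the wheel's hub, 86 mm right (fixture -y) of roller_axis; its y lies along the axis, to the left. Four spokes (8 mm rods, 12 mm balls centred 43 mm out) on its own +x, -x, +z, -z. Endless turning, 0.08 N m friction; stays where left. Shut fingers reaching down behind an upper spoke's ball can push it over, following its arc (a level push on a steep lean jams); over 25 N is too hard.
- gauge (a joint): slide of the dial gauge's carriage along fixture x: 0 drawn right back, growing toward the roller, at most 0.045 m. About 6 N of friction; stays where left. The plunger meets the roller at 0.030 (high spot) to 0.035 (low spot).
- gauge_grip (a point): grip point on the upright metal fin at the rear of the gauge carriage: 26 mm long (fixture x), 12 mm thick (fixture y), top 114 mm and this point 97 mm above the table, at the fin's middle. Pinch it from above across its thickness. The round dial case (62 mm, top 92 mm above the table) begins 10 mm ahead of the fin.
- plunger_tip (a point): tip of the gauge's plunger, an 8 mm steel ball facing the roller, 110 mm ahead of and 17 mm below the grip point when free; the roller pushes it back into the gauge, up to 10 mm, against a spring (0.3 N free, 0.15 N more per mm).
- needle (a joint): angle of the black needle on the gauge's white upward face: 0.3 rad per mm the plunger is pushed in. 0 = plunger free, needle points left (fixture +y); turns clockwise from above; 1.57 = long middle mark, pointing to the roller; 2.70 = double end mark, plunger nearly bottomed. A turn of the roller swings it by about 1.46 rad while in touch.
- putty: grey putty rubber 26 x 42 x 12 mm lying on the left of the fixture's base plate; a bystander. Origin under its centre.
- jar: square glass jar with black lid, 79 x 79 x 114 mm, left of the fixture; a bystander. Origin under its centre.
- dipper: small round open tin 50 mm wide, 21 mm high, left of the fixture, beyond the jar; a bystander. Origin under its centre.
- blue_tube: aluminium paint tube 59 x 190 x 36 mm lying right of the fixture; a bystander. Origin under its centre.

How it is judged (in metres and radians):
On the way, in this order (a step that is already met when the one before it is completed fails the run):
1. the plunger rests on the roller (needle moved off its rest by 0.15 rad or more) (value of joint needle above 0.15 rad), for 0.2 s.
2. the roller's high spot is turned to the plunger, with the plunger in touch (distance between plunger_tip and roller_axis above 0.0259 m and value of joint needle above 0.1 rad), for 0.2 s.
At the end, for the whole second after the job is handed in: the plunger rests on the roller's high spot (plunger tip 25.9 mm or more from the turning axis, of about 26.2 possible: within about 27 degrees of the highest spot), the needle stands within 0.25 rad of the long middle mark (1.57) and the roller is at rest (distance between plunger_tip and roller_axis above 0.0259 m and value of joint needle between 1.32 and 1.82 rad and angular speed of spindle below 0.1 rad/s); the robot touches nothing.
It fails at once if the needle is driven to the double end mark (plunger overloaded) (value of joint needle above 2.7 rad).
It fails at once if the fingers push on the roller's spindle or wheel with more than 25 N (contact force between the fingers and spindle above 25 N).
It fails at once if a bystander is moved by more than 20 mm (distance of any of putty, jar, dipper, blue_tube from where it was at the start of the episode above 0.02 m).
It also fails if it takes over 72 s, if anything falls off the work surface, if the arm or the gripper's body presses on something with over 40 N, if the wrist force passes 120 N, or if a joint passes its speed limit or range.

## Working session

There is one attempt and no reset: what is moved stays moved. The work goes in short steps, Python scripts to look and compute and a shell command to move; the robot and the scene stay as the last step left them, time stands still between calls to the robot, and variables do not carry over. Pictures are saved under pics/ and viewed, about 8 in all and at most 12, crops included, and the job is handed in when it is done.

```bash
ls; mkdir -p pics
cat > h.py <<'E'
import numpy as np, cv2
from workcell import bot
from scipy.spatial.transform import Rotation as R
def rot(o):
    o=np.array(o,float)
    if o.shape==(3,3): return o
    if o.size==4: return R.from_quat(o).as_matrix()
    return R.from_euler('xyz',o,degrees=True).as_matrix()
def proj(c,P):
    P=np.atleast_2d(P); p=(P-np.array(c['origin']))@rot(c['orientation']); p=p@np.array(c['mtx']).T
    return p[:,:2]/p[:,2:]
def ray(c,uv):
    d=rot(c['orientation'])@np.linalg.solve(np.array(c['mtx']),[uv[0],uv[1],1]); return np.array(c['origin']),d/np.linalg.norm(d)
def at_z(c,uv,z):
    o,d=ray(c,uv); return o+d*(z-o[2])/d[2]
def tri(obs):
    A=np.zeros((3,3));b=np.zeros(3)
    for c,uv in obs:
        o,d=ray(c,uv); M=np.eye(3)-np.outer(d,d); A+=M;b+=M@o
    return np.linalg.solve(A,b)
def save(n,im): cv2.imwrite('pics/'+n+'.png',cv2.cvtColor(im,cv2.COLOR_RGB2BGR))
E
python3 - <<'E'
from h import *
for n in ['side','top']:
    c=bot.camera(n); save(n+'0',c['frame']); print(n,c['origin'],c['orientation'],np.array(c['mtx']).tolist())
    for k in ['fixture','spindle','gauge','gauge_grip','needle','putty','plunger_tip','jar','blue_tube','dipper']:
        print(k,[(np.round(d['box']).tolist(),round(d['confidence'],2)) for d in bot.search_frame(c,k)[:2]])
o=bot.get_obs();print(o['time'],o['ee_pos'],o['tcp_rot'])
E
```

```text
pics
side [-0.00465592 -0.81016661  0.88532132] [-128.33393       0.27527872  -34.6000259 ] [[589.1025157777005, 0.0, 319.3837698066714], [0.0, 589.1025157777005, 246.0443889821515], [0.0, 0.0, 1.0]]
fixture [([219.0, 216.0, 366.0, 322.0], 0.58)]
spindle [([310.0, 226.0, 364.0, 279.0], 0.63)]
gauge [([254.0, 241.0, 310.0, 288.0], 0.93)]
gauge_grip [([254.0, 242.0, 308.0, 289.0], 0.68)]
needle []
putty []
plunger_tip []
jar [([205.0, 187.0, 239.0, 245.0], 0.95)]
blue_tube [([376.0, 331.0, 450.0, 414.0], 0.62)]
dipper [([255.0, 209.0, 275.0, 228.0], 0.85)]
top [0.47777838 0.00469764 1.17502605] [-177.08454147   -0.92489311  -90.87748583] [[568.7448470700389, 0.0, 323.2606010430537], [0.0, 568.7448470700389, 239.1782324007925], [0.0, 0.0, 1.0]]
fixture [([239.0, 180.0, 343.0, 326.0], 0.68)]
spindle [([278.0, 190.0, 346.0, 236.0], 0.82), ([236.0, 183.0, 347.0, 323.0], 0.64)]
gauge [([276.0, 231.0, 310.0, 294.0], 0.61)]
gauge_grip [([278.0, 235.0, 307.0, 295.0], 0.66)]
needle []
putty [([245.0, 272.0, 262.0, 286.0], 0.79)]
plunger_tip []
jar [([136.0, 257.0, 195.0, 305.0], 0.73)]
blue_tube [([418.0, 219.0, 515.0, 249.0], 0.88)]
dipper [([169.0, 213.0, 197.0, 237.0], 0.75)]
1.1 [0.17601109 0.52105654 0.23128971] [-8.99979621e+01  4.17124369e-04  7.13365228e+01]
```

Run:
```python
from h import *
a=cv2.imread('pics/top0.png')[170:335,230:360]; b=cv2.imread('pics/side0.png')[205:330,210:375]
a=cv2.resize(a,None,fx=3.6,fy=3.6,interpolation=cv2.INTER_CUBIC); cv2.imwrite('pics/topc.png',a)
b=cv2.resize(b,None,fx=4.8,fy=4.8,interpolation=cv2.INTER_CUBIC); cv2.imwrite('pics/sidec.png',b)
```

```text
(no output)
```

View pics/topc.png

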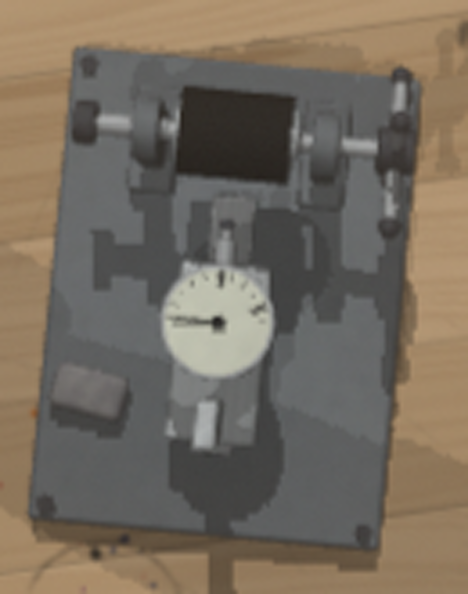

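View pics/sidec.png

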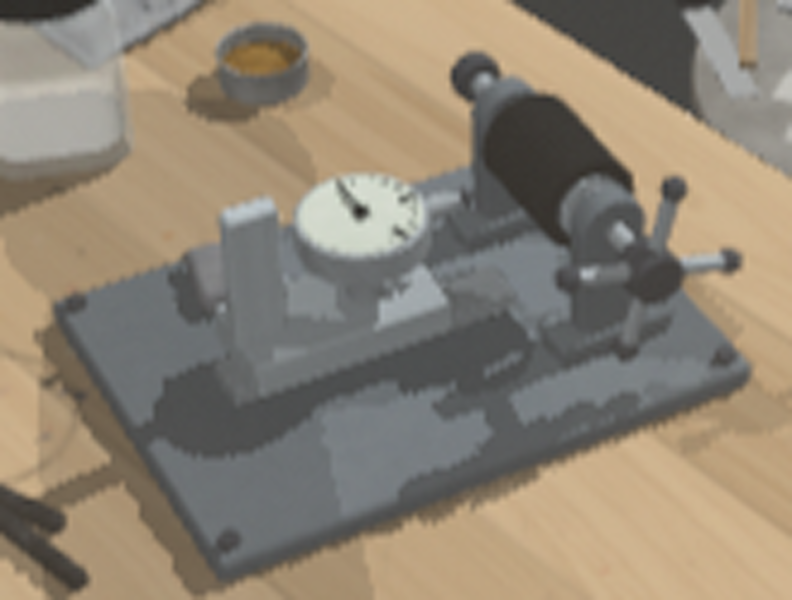

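```bash
cat > fit.py <<'E'
from h import *
from scipy.optimize import least_squares
t=bot.camera('top'); s=bot.camera('side')
T=lambda p:(p[0]/3.6+230,p[1]/3.6+170); S=lambda p:(p[0]/4.8+210,p[1]/4.8+205)
tp=[(76,47),(420,82),(30,517),(380,549)]; tf=[(105,100,14),(105,-100,14),(-165,100,14),(-165,-100,14)]
sp=[(748,373),(55,300),(220,575)]; sf=[(105,-100,14),(-165,100,14),(-165,-100,14)]
F=lambda x,p:np.c_[np.array(p)/1000@R.from_euler('z',x[2]).as_matrix().T+[x[0],x[1],0]]
f=lambda x:np.r_[(proj(t,F(x,tf))-[T(p) for p in tp]).ravel(),(proj(s,F(x,sf))-[S(p) for p in sp]).ravel()]
r=least_squares(f,[0.49,0.06,0]); x=r.x; print(x,np.degrees(x[2]),np.round(f(x),1))
np.save('fx.npy',x)
print('grip xy',tri([(t,T((207,404))),(s,S((250,206)))]),'fix',)
P=tri([(t,T((207,404))),(s,S((250,206)))]); inv=lambda P:(R.from_euler('z',-x[2]).as_matrix()@(P-[x[0],x[1],0]))*1000
print('fin top',inv(P))
print('dial c',inv(tri([(t,T((218,323))),(s,S((362,212)))])))
for n,a,b in [('hub',(396,150),(655,275)),('ballfar',(402,75),(731,260)),('ballnear',(390,228),(572,275)),('ballup far',(402,75),(674,187))]:
    print(n,inv(tri([(t,T(a)),(s,S(b))])))
# predicted spindle angle fit with hub at (55,-86,80)
for th in range(0,90,10):
    a=np.radians(th+90*np.arange(4)); q=[(55+43*np.cos(k),-86,80+43*np.sin(k)) for k in a]
    print(th,np.round((proj(s,F(x,q))-[210,205])*4.8).astype(int).tolist(),np.round((proj(t,F(x,q))-[230,170])*3.6).astype(int).tolist())
E
python3 fit.py
```

```text
[ 0.53960047  0.04389014 -0.1093245 ] -6.263832500821237 [-0.3 -0.4  1.2 -0.8 -0.9  0.8  0.1  1.1  1.9 -1.  -1.   0.7 -0.3 -0.8]
grip xy [0.44819568 0.05683938 0.11339067] fix
fin top [-92.27195702   2.89903625 113.39066862]
dial c [-45.38874401   0.20777756  93.74930694]
hub [ 56.60095566 -85.52068013  78.86798894]
ballfar [ 97.75285134 -84.94857634  70.87231545]
ballnear [ 13.71145791 -85.73834134  96.20038796]
ballup far [ 81.90096533 -78.86079454 116.44983168]
0 [[734, 245], [654, 199], [567, 305], [649, 348]] [[404, 73], [401, 144], [390, 232], [394, 160]]
10 [[734, 233], [639, 205], [568, 318], [664, 341]] [[405, 72], [400, 158], [389, 231], [395, 146]]
20 [[731, 222], [624, 214], [572, 329], [677, 333]] [[405, 74], [398, 173], [389, 229], [396, 133]]
30 [[725, 212], [611, 224], [578, 338], [691, 323]] [[406, 78], [397, 186], [389, 224], [398, 120]]
40 [[717, 204], [598, 236], [586, 345], [702, 312]] [[405, 85], [395, 199], [389, 217], [399, 109]]
50 [[708, 198], [587, 249], [596, 350], [713, 299]] [[405, 93], [394, 209], [390, 208], [400, 98]]
60 [[696, 195], [579, 263], [608, 353], [721, 286]] [[404, 104], [392, 218], [390, 197], [402, 89]]
70 [[683, 193], [572, 278], [621, 354], [728, 272]] [[403, 116], [391, 225], [391, 186], [403, 81]]
80 [[669, 195], [568, 292], [635, 352], [732, 259]] [[402, 130], [390, 230], [392, 173], [404, 76]]
```

```bash
cat >> h.py <<'E'
def go(fx,fy,z,yawoff=0,verbose=True):
    "fixture mm coords for TCP -> tool shift (mm), turn(rad)"
    x=np.load('fx.npy'); o=bot.get_obs(); Rt=rot(o['tcp_rot'])
    P=R.from_euler('z',x[2]).as_matrix()@np.array([fx,fy,z])/1000+[x[0],x[1],0]
    Rg=R.from_euler('xyz',[-90,0,90+np.degrees(x[2])+yawoff],degrees=True).as_matrix()
    rv=R.from_matrix(Rt.T@Rg).as_rotvec(); sh=Rt.T@(P-o['ee_pos'])*1000
    print('go',P,'shift',np.round(sh,1),'rv',np.round(rv,3)); return sh,rv
def fixpos(P=None):
    x=np.load('fx.npy'); P=np.array(bot.get_obs()['ee_pos'] if P is None else P)
    return R.from_euler('z',-x[2]).as_matrix()@(P-[x[0],x[1],0])*1000
E
python3 - <<'E'
from h import *
t=bot.camera('top'); s=bot.camera('side')
T=lambda p:(p[0]/3.6+230,p[1]/3.6+170); S=lambda p:(p[0]/4.8+210,p[1]/4.8+205)
P=tri([(t,T((208,425))),(s,S((249,207)))]); print(P,fixpos(P)); g=fixpos(P)
print('at z',fixpos(at_z(t,T((208,425)),.114)))
go(g[0],g[1],160); go(g[0],g[1],84); print(bot.get_obs()['q'])
E
```

```text
[0.44133726 0.05411213 0.11758112] [-98.79187105  -0.56022637 117.58112432]
at z [-98.54892472  -0.57394579 114.        ]
go [0.44133726 0.05411213 0.16      ] shift [-357.5   71.3 -400.8] rv [-0.    -0.216 -0.   ]
go [0.44133726 0.05411213 0.084     ] shift [-357.5  147.3 -400.8] rv [-0.    -0.216 -0.   ]
[7.13340121e+01 4.97776112e+00 1.00788536e+01 9.51012748e+01
 1.94648809e-04 9.00014605e+01]
```

```bash
python3 -m inch '[[[-60,0,-67],[0,-0.036,0],60],[[-119,0,-134],[0,-0.072,0],60],[[-179,0,-200],[0,-0.108,0],60],[[-238,0,-267],[0,-0.144,0],60],[[-298,0,-334],[0,-0.18,0],60],[[-357,20,-401],[0,-0.216,0],60],[[-357,40,-401],[0,-0.216,0],60],[[-357,60,-401],[0,-0.216,0],60],[[-357,71,-401],[0,-0.216,0],60],[[-357,71,-401],[0,-0.216,0],60],[[-357,71,-401],[0,-0.216,0],60],[[-357,71,-401],[0,-0.216,0],60],[[-357,71,-401],[0,-0.216,0],60],[[-357,71,-401],[0,-0.216,0],60]]'
python3 - <<'E'
from h import *
print(fixpos(),bot.get_obs()['q'])
go(-98.7,-.5,84)
c=bot.camera('top'); a=c['frame'][150:350,210:390]; b=bot.camera('side')['frame'][150:310,190:380]
a=cv2.resize(a,(540,600)); save('t1',a)
E
```

```text
time: 2.7
ee_pos: [0.4416, 0.0551, 0.1608]
tcp_rot: [-90.0, -0.0, 83.7]
wrist_force: [-0.4, 0.8, -0.1]
opening: 0.0603
[-98.68035771   0.4409191  160.79872302] [ 7.10383737e+00 -1.02893090e+01 -1.24235314e+01  8.78344840e+01
  1.32123561e-02  1.33695408e+01]
go [0.44143516 0.05416198 0.084     ] shift [-1.  76.8  0.1] rv [ 0. -0.  0.]
```

View pics/t1.png

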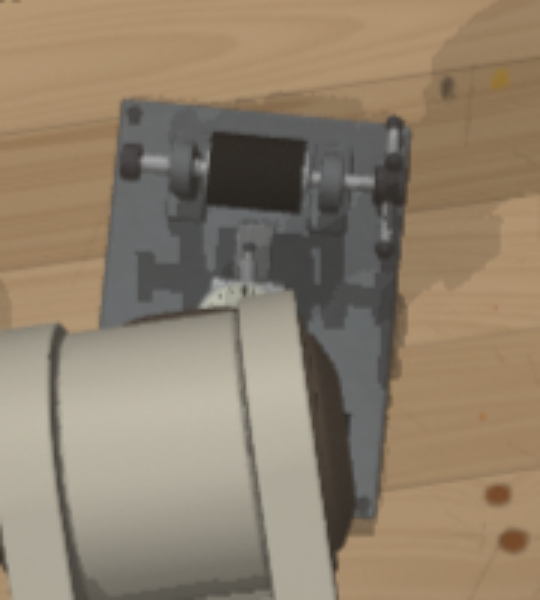

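```bash
python3 -m inch '[[[-1,40,0],[0,0,0],60],[[-1,76,0],[0,0,0],60],[[-1,76,0],[0,0,0],60],[[-1,76,0],[0,0,0],8],[[-1,76,0],[0,0,0],8],[[-1,76,0],[0,0,0],8],[[-1,76,0],[0,0,0],8],[[-1,76,0],[0,0,0],8],[[-1,76,0],[0,0,0],8]]' 30
python3 - <<'E'
from h import *
print(fixpos())
c=bot.camera('side'); save('s1',cv2.resize(c['frame'][190:330,190:380],None,fx=4,fy=4,interpolation=cv2.INTER_CUBIC))
E
```

```text
time: 3.7
ee_pos: [0.4428, 0.0568, 0.0871]
tcp_rot: [-90.2, -0.3, 83.9]
wrist_force: [-0.0, 14.8, 6.1]
opening: 0.0115
[-97.63524967   2.31328313  87.13550996]
```

View pics/s1.png

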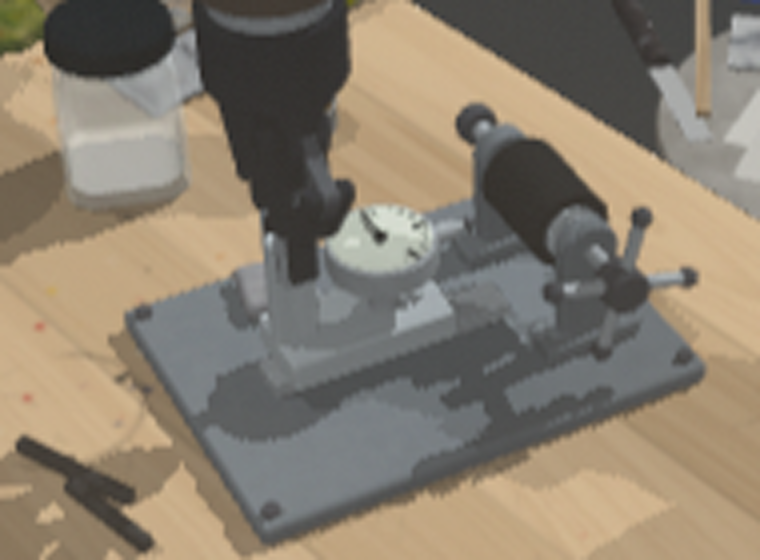

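```bash
python3 -m inch '[[[1,0,-4],[0,0,0],8],[[1,0,-8],[0,0,0],8],[[1,0,-12],[0,0,0],8],[[1,0,-15],[0,0,0],8],[[1,0,-18],[0,0,0],8],[[1,0,-20],[0,0,0],8],[[1,0,-21],[0,0,0],8],[[1,0,-21],[0,0,0],8],[[1,0,-21],[0,0,0],8]]'
cat >> h.py <<'E'
def dial(c=None,show=None):
    "needle angle from side view: rectify dial plane using gauge position"
    c=c or bot.camera('side'); return c
def rect(c,gx,n=360,half=36,z=92.5):
    x=np.load('fx.npy'); q=np.array([[gx+half,half,z],[gx+half,-half,z],[gx-half,-half,z],[gx-half,half,z]])/1000
    W=q@R.from_euler('z',x[2]).as_matrix().T+[x[0],x[1],0]
    H=cv2.getPerspectiveTransform(proj(c,W).astype(np.float32),np.float32([[0,0],[n,0],[n,n],[0,n]]))
    return cv2.warpPerspective(c['frame'],H,(n,n),flags=cv2.INTER_CUBIC)
E
python3 - <<'E'
from h import *
x=np.load('fx.npy'); x[:2]+=R.from_euler('z',x[2]).as_matrix()[:2,1]*.0023; np.save('fx.npy',x)
p=fixpos();print(p)
c=bot.camera('side'); r=rect(c,p[0]+54); f=cv2.resize(c['frame'][200:290,240:360],(480,360),interpolation=cv2.INTER_CUBIC)
save('s2',np.hstack([cv2.resize(r,(320,320)) if 0 else r[:360],f])[:, :840][:, :800])
E
```

```text
time: 4.65
ee_pos: [0.4628, 0.0549, 0.0872]
tcp_rot: [-90.1, -0.2, 83.9]
wrist_force: [-4.4, -3.2, -3.7]
opening: 0.0113
[-77.5358071    0.24546794  87.21145788]
```

View pics/s2.png

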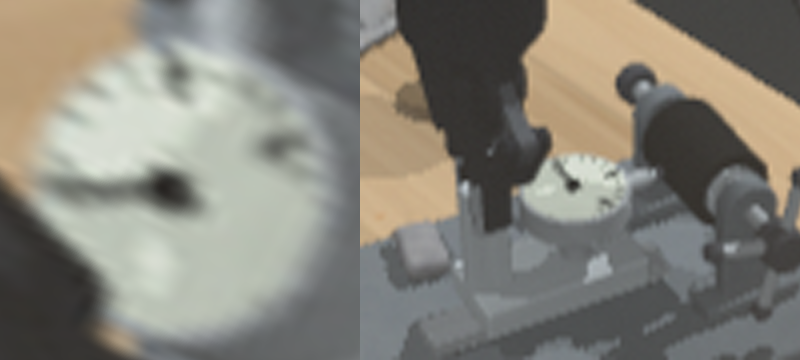

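```bash
python3 -m inch '[[[0,0,-2],[0,0,0],8],[[0,0,-4],[0,0,0],8],[[0,0,-5],[0,0,0],8],[[0,0,-5],[0,0,0],8],[[0,0,-5],[0,0,0],8]]'
cat >> h.py <<'E'
def needle(gx,name='side',c=None):
    c=c or bot.camera(name); r=rect(c,gx); g=cv2.GaussianBlur(cv2.cvtColor(r,cv2.COLOR_RGB2GRAY),(0,0),7).astype(float)
    sub=g[140:221,140:221]; cy,cx=np.unravel_index(sub.argmin(),sub.shape); cx+=140;cy+=140
    th=np.radians(np.arange(-30,200,1.)); rr=np.arange(40,100,2)
    # angle 0 = left (fixture +y), clockwise
    X=cx-np.outer(np.cos(th),rr); Y=cy-np.outer(np.sin(th),rr)
    g1=cv2.cvtColor(r,cv2.COLOR_RGB2GRAY).astype(np.float32)
    v=cv2.remap(cv2.GaussianBlur(g1,(0,0),4),X.astype(np.float32),Y.astype(np.float32),cv2.INTER_LINEAR).mean(1)
    k=v.argmin(); return round(float(th[k]),2),round(float(v[k]),0),round(float(np.median(v)),0),(int(cx),int(cy)),r
E
python3 - <<'E'
from h import *
p=fixpos();print(p)
n=needle(p[0]+54); print(n[:4]); save('n3',n[4])
E
```

```text
time: 5.2
ee_pos: [0.4668, 0.0544, 0.0872]
tcp_rot: [-90.0, -0.2, 83.9]
wrist_force: [-4.6, 1.4, -3.9]
opening: 0.0116
[-73.51956271   0.19021157  87.22917486]
(0.84, 115.0, 192.0, (169, 186))
```

View pics/n3.png

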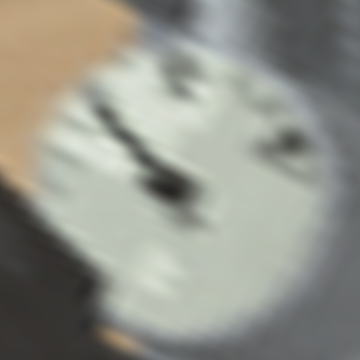

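```bash
python3 -m inch '[[[0,0,0],[0,0,0],30],[[0,0,0],[0,0,0],40],[[0,0,0],[0,0,0],50],[[0,-30,0],[0,0,0],50],[[0,-78,0],[0,0,0],50],[[-30,-78,-38],[0,0,0],0],[[-60,-78,-76],[0,0,0],0],[[-86,-78,-111],[0,0,0],0],[[-86,-78,-111],[0,0,0],0],[[-86,-78,-111],[0,0,0],0],[[-86,-78,-111],[0,0,0],0],[[-86,-78,-111],[0,0,0],0],[[-86,-78,-111],[0,0,0],0]]'
cat >> h.py <<'E'
BALLW=lambda a:np.array([[55+43*np.cos(k),-86,80+43*np.sin(k)] for k in np.radians(a+90*np.arange(4))])
E
python3 - <<'E'
from h import *
p=fixpos();print(p,bot.get_obs()['q'][5])
for gx in [-19.5,]:
    n=needle(gx); print(n[:4])
c=bot.camera('side'); save('s4',cv2.resize(c['frame'][180:320,210:380],None,fx=4.5,fy=4.2,interpolation=cv2.INTER_CUBIC)); save('s4full',c['frame'])
E
```

```text
time: 6.55
ee_pos: [0.5677, -0.0425, 0.1656]
tcp_rot: [-90.0, -0.2, 83.9]
wrist_force: [0.0, -0.7, 0.6]
opening: 0.0003
[ 37.32050983 -85.11457439 165.55520717] 1.6735726918378286
(0.84, 118.0, 216.0, (168, 186))
```

View pics/s4.png

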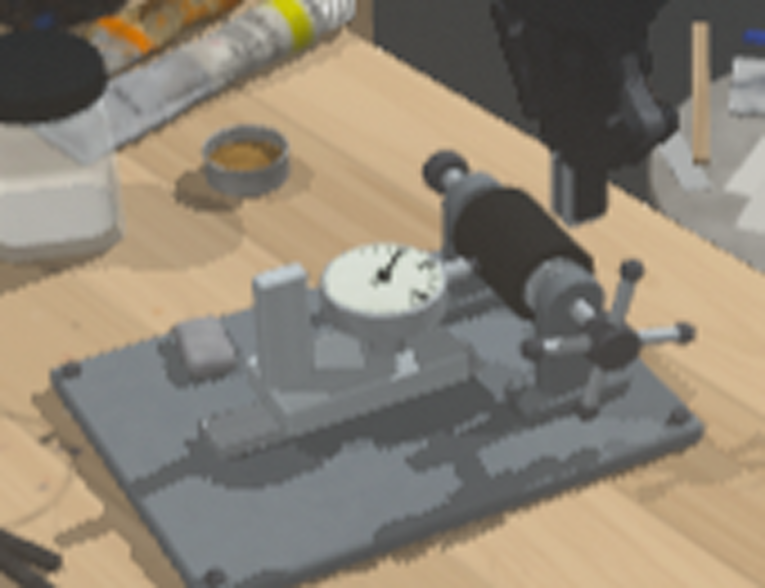

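```bash
python3 -m inch '[[[-1,20,-3],[0,0,0],0],[[-1,44,-3],[0,0,0],0],[[-1,44,-3],[0,0,0],0],[[-1,44,-3],[0,0,0],0],[[-1,44,-6],[0,0,0],0],[[-1,44,-9],[0,0,0],0],[[-1,44,-12],[0,0,0],0],[[-1,45,-16],[0,0,0],0],[[-1,47,-19.5],[0,0,0],0],[[-1,49,-23],[0,0,0],0],[[-1,51,-26],[0,0,0],0],[[-1,53,-29],[0,0,0],0],[[-1,55,-31],[0,0,0],0],[[-1,57,-33],[0,0,0],0],[[-1,57,-33],[0,0,0],0]]'
cat >> h.py <<'E'
def wheel(c):
    "spindle angle mod 90 from networks mask of side picture"
    d=bot.cut_out(c,'spindle')
    if not d: return None
    m=d[0]['region'].astype(float); x=np.load('fx.npy'); best=[]
    for a in np.arange(0,90,2):
        s=[]
        for k in range(8):
            for r in (22,28,34,40,45):
                t=np.radians(a+45*k); P=np.array([55+r*np.cos(t),-86,80+r*np.sin(t)])/1000
                W=R.from_euler('z',x[2]).as_matrix()@P+[x[0],x[1],0]
                u=np.round(proj(c,W)[0]).astype(int); s.append(m[u[1],u[0]]*(1 if k%2==0 else -1))
        best.append(sum(s))
    best=np.array(best); return np.arange(0,90,2)[best.argmax()],best.max(),d[0]['confidence']
E
python3 - <<'E'
from h import *
p=fixpos();print(p)
c=bot.camera('side');n=needle(-19.5,c=c); print(n[:4],wheel(c))
save('s5',cv2.resize(c['frame'][180:320,210:380],None,fx=4.5,fy=4.2,interpolation=cv2.INTER_CUBIC))
E
```

```text
time: 8.15
ee_pos: [0.6006, -0.047, 0.1078]
tcp_rot: [-90.0, -0.2, 83.9]
wrist_force: [-0.4, -0.1, -0.3]
opening: 0.0005
[ 70.51985694 -85.97889578 107.76750496]
(1.24, 132.0, 215.0, (169, 185)) (np.int64(38), np.float64(16.0), 0.97)
```

View pics/s5.png

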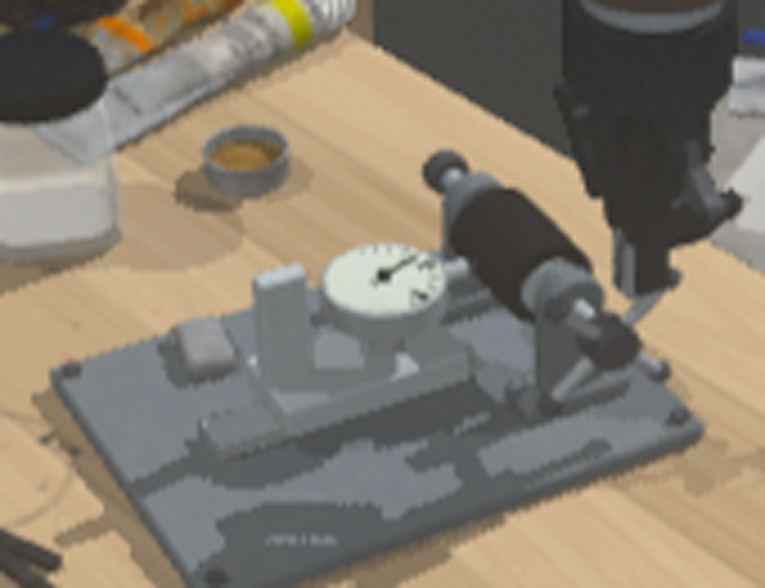

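```bash
python3 -m inch '[[[0,-1,3],[0,0,0],0],[[0,-35,5],[0,0,0],0],[[0,-35,40],[0,0,0],0],[[0,-35,69],[0,0,0],0],[[0,-15,69],[0,0,0],0],[[0,-5,69],[0,0,0],0],[[0,-5,69],[0,0,0],0],[[0,-5,65],[0,0,0],0],[[0,-6,60],[0,0,0],0],[[0,-8,57],[0,0,0],0],[[0,-9.4,54],[0,0,0],0],[[0,-11,50.5],[0,0,0],0],[[0,-12.6,47],[0,0,0],0],[[0,-13.5,43.5],[0,0,0],0],[[0,-14.5,40],[0,0,0],0],[[0,-15,36],[0,0,0],0],[[0,-15,32.5],[0,0,0],0],[[0,-15,29],[0,0,0],0],[[0,-14.5,25],[0,0,0],0],[[0,-14.5,25],[0,0,0],0]]'
python3 - <<'E'
from h import *
p=fixpos();print(p)
c=bot.camera('side');n=needle(-19.5,c=c); print(n[:4],wheel(c))
E
```

```text
time: 10.25
ee_pos: [0.576, -0.0444, 0.1223]
tcp_rot: [-90.0, -0.2, 83.9]
wrist_force: [0.3, -0.7, -0.2]
opening: 0.0001
[ 45.79308802 -86.13878514 122.29765861]
(1.24, 132.0, 215.0, (169, 185)) (np.int64(42), np.float64(20.0), 0.97)
```

Run:
```python
from h import *
c=bot.camera('side');t=bot.camera('top');print(wheel(c))
a=cv2.resize(c['frame'][210:290,290:390],(500,400),interpolation=cv2.INTER_CUBIC)
b=cv2.resize(t['frame'][170:250,300:360],(300,400),interpolation=cv2.INTER_CUBIC)
save('s6',np.hstack([a,b]))
```

```text
(np.int64(38), np.float64(20.0), 0.83)
```

View pics/s6.png

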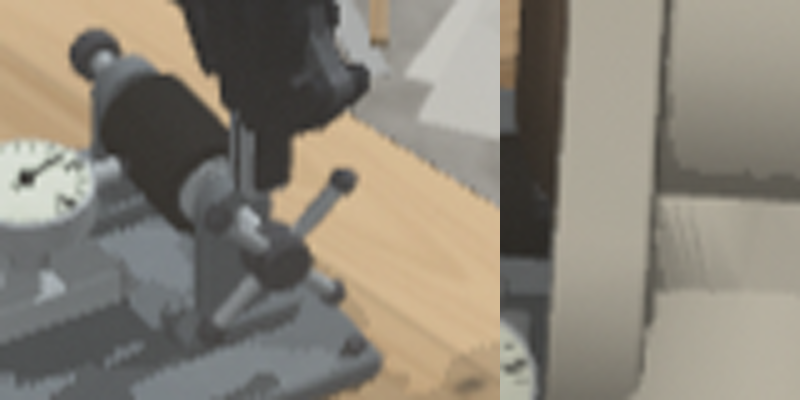

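```bash
python3 -m inch '[[[0,-18,0],[0,0,0],0],[[0,-18,25],[0,0,0],0],[[0,-18,47],[0,0,0],0],[[0,-18,47],[0,0,0],0],[[0,0,47],[0,0,0],0],[[0,18,47],[0,0,0],0],[[0,18,47],[0,0,0],0],[[0,18,47],[0,0,0],0],[[0,17,40],[0,0,0],0],[[0,16,35],[0,0,0],0],[[0,14,32],[0,0,0],0],[[0,12,29],[0,0,0],0],[[0,10.5,26],[0,0,0],0],[[0,9,22.5],[0,0,0],0],[[0,9,22.5],[0,0,0],0]]'
python3 - <<'E'
from h import *
p=fixpos();print(p)
c=bot.camera('side');n=needle(-19.5,c=c); print(n[:4],wheel(c))
E
```

```text
time: 12.0
ee_pos: [0.5539, -0.042, 0.1145]
tcp_rot: [-90.0, -0.2, 83.9]
wrist_force: [-0.9, 0.3, 0.7]
opening: -0.0004
[ 23.63343642 -86.13630566 114.5044904 ]
(1.52, 139.0, 215.0, (168, 186)) (np.int64(18), np.float64(20.0), 0.63)
```

```bash
python3 -m inch '[[[0,-1,-3.5],[0,0,0],0],[[0,-1.5,-7],[0,0,0],0],[[0,-2.5,-11],[0,0,0],0],[[0,-3.5,-14.5],[0,0,0],0],[[0,-4,-18],[0,0,0],0],[[0,-4.5,-22],[0,0,0],0],[[0,-4,-25.5],[0,0,0],0],[[0,-3.5,-29],[0,0,0],0],[[0,-3.5,-29],[0,0,0],0]]'
python3 - <<'E'
from h import *
p=fixpos();print(p)
c=bot.camera('side');n=needle(-19.5,c=c); print(n[:4],wheel(c))
E
```

```text
time: 13.0
ee_pos: [0.5831, -0.0452, 0.1172]
tcp_rot: [-90.1, -0.2, 83.9]
wrist_force: [-0.7, -0.1, -1.4]
opening: 0.0005
[ 52.96847873 -86.10463485 117.21751242]
(1.76, 134.0, 215.0, (169, 186)) (np.int64(68), np.float64(16.0), 0.58)
```

```bash
python3 -m inch '[[[0,1,-3],[0,0,0],0],[[0,2.5,-6.5],[0,0,0],0],[[0,2.5,-6.5],[0,0,0],0]]'
python3 - <<'E'
from h import *
p=fixpos();print(p)
c=bot.camera('side');n=needle(-19.5,c=c); print(n[:4],wheel(c))
E
python3 -m inch '[[[0,1.5,-3],[0,0,0],0],[[0,3.5,-6],[0,0,0],0],[[0,3.5,-6],[0,0,0],0]]'
python3 - <<'E'
from h import *
p=fixpos();print(p)
c=bot.camera('side');n=needle(-19.5,c=c); print(n[:4],wheel(c))
E
```

```text
time: 13.4
ee_pos: [0.59, -0.0459, 0.115]
tcp_rot: [-90.1, -0.2, 83.9]
wrist_force: [-0.3, -0.1, 0.8]
opening: -0.0003
[ 59.91761241 -86.06357563 114.96711612]
(1.78, 138.0, 215.0, (169, 186)) (np.int64(54), np.float64(20.0), 0.56)
time: 13.8
ee_pos: [0.5961, -0.0466, 0.1112]
tcp_rot: [-90.1, -0.2, 83.9]
wrist_force: [0.2, -0.1, 0.5]
opening: 0.0002
[ 66.02375943 -86.05879607 111.15963887]
(1.76, 136.0, 215.0, (169, 186)) (np.int64(46), np.float64(18.0), 0.95)
```

Run:
```python
import numpy as np
th=np.radians([74,39,18,-22,-36,-44]);v=np.array([.84,1.24,1.52,1.76,1.78,1.76])
for w in (0,1):
    A=np.c_[np.ones(6),np.cos(th),np.sin(th)];c,*_=np.linalg.lstsq(A,v,rcond=None);print(c,np.hypot(c[1],c[2]),np.degrees(np.arctan2(c[2],c[1])),A@c-v)
    break
from scipy.optimize import least_squares
f=lambda p:p[0]+.73*np.cos(th-p[1])-v
r=least_squares(f,[1,-.5]);print(r.x,np.degrees(r.x[1]),r.fun)
from h import *
go(-74,0,87)
c=bot.camera('side');print([wheel(c) for _ in range(1)])
```

```text
[ 1.05547206  0.59763845 -0.40375201] 0.7212401839073261 -34.042135865359846 [-0.0079078   0.02583499 -0.02090623  0.00084095 -0.0037088   0.0058469 ]
[ 1.04688279 -0.58373775] -33.445709182718296 [-0.01197264  0.02705763 -0.01814039  0.00236541 -0.00384251  0.0045325 ]
go [0.4662932  0.05425032 0.087     ] shift [ 86.4  24.3 139.6] rv [0.002 0.003 0.004]
[(np.int64(46), np.float64(18.0), 0.96)]
```

```bash
python3 -m inch '[[[0,-1,3],[0,0,0],0],[[0,-30,5],[0,0,0],0],[[0,-54,10],[0,0,0],0],[[30,-54,50],[0,0,0],40],[[58,-54,95],[0,0,0],50],[[86,-54,139.5],[0,0,0],50],[[86,-54,139.5],[0,0,0],50],[[86,-54,139.5],[0,0,0],50],[[86,-54,139.5],[0,0,0],50],[[86,-20,139.5],[0,0,0],50],[[86,10,139.5],[0,0,0],50],[[86,24,139.5],[0,0,0],50],[[86,24,139.5],[0,0,0],50],[[86,24,139.5],[0,0,0],50]]'
python3 - <<'E'
from h import *
p=fixpos();print(p)
c=bot.camera('side');n=needle(-19.5,c=c); print(n[:4],wheel(c))
E
```

```text
time: 15.4
ee_pos: [0.467, 0.0535, 0.0883]
tcp_rot: [-90.1, -0.2, 83.9]
wrist_force: [0.5, -0.0, 0.3]
opening: 0.0498
[-73.24473294  -0.65716321  88.2861405 ]
(-0.52, 126.0, 189.0, (168, 187)) (np.int64(50), np.float64(20.0), 0.79)
```

```bash
sed -i 's/np.arange(-30,200,1.)/np.arange(15,200,1.)/' h.py; python3 -m inch '[[[1,1,0],[0,0,0],30],[[1,1,0],[0,0,0],8],[[1,1,0],[0,0,0],8],[[1,1,0],[0,0,0],8],[[1,1,0],[0,0,0],8],[[1,1,0],[0,0,0],8]]' 25
python3 - <<'E'
from h import *
p=fixpos();print(p)
c=bot.camera('side');n=needle(-19.5,c=c); print(n[:4],wheel(c)); save('n7',n[4])
E
```

```text
time: 16.1
ee_pos: [0.4678, 0.0544, 0.0887]
tcp_rot: [-90.3, -0.2, 83.9]
wrist_force: [-1.4, -4.2, 6.5]
opening: 0.0116
[-72.56281144   0.27278683  88.72622454]
(1.8, 128.0, 189.0, (168, 186)) (np.int64(46), np.float64(20.0), 0.67)
```

View pics/n7.png

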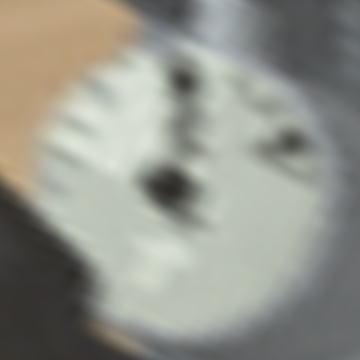

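```bash
python3 -m inch '[[[0,0,0.3],[0,0,0],8],[[0,0,0.5],[0,0,0],8],[[0,0,0.5],[0,0,0],8],[[0,0,0.5],[0,0,0],8]]'
python3 - <<'E'
from h import *
p=fixpos();print(p)
c=bot.camera('side');n=needle(-19.5,c=c); print(n[:4],wheel(c))
E
```

```text
time: 16.6
ee_pos: [0.4677, 0.0544, 0.0888]
tcp_rot: [-90.4, -0.2, 83.9]
wrist_force: [4.1, -2.5, -1.0]
opening: 0.0115
[-72.59625193   0.25476389  88.77647103]
(1.76, 131.0, 190.0, (169, 187)) (np.int64(56), np.float64(19.0), 0.61)
```

```bash
python3 -m inch '[[[0,0,0.6],[0,0,0],8],[[0,0,1.1],[0,0,0],8],[[0,0,1.1],[0,0,0],8],[[0,0,1.1],[0,0,0],8]]'
python3 - <<'E'
from h import *
p=fixpos();print(p)
c=bot.camera('side');n=needle(-19.5,c=c); print(n[:4])
E
```

```text
time: 17.1
ee_pos: [0.467, 0.0544, 0.0888]
tcp_rot: [-90.4, -0.2, 83.9]
wrist_force: [4.6, -2.9, -1.1]
opening: 0.0116
[-73.31841241   0.24261028  88.75297899]
(1.62, 126.0, 190.0, (170, 190))
```

```bash
python3 -m inch '[[[0,0,0],[0,0,0],20],[[0,0,0],[0,0,0],40],[[0,0,0],[0,0,0],50],[[0,0,0],[0,0,0],50],[[0,-40,0],[0,0,0],50],[[0,-90,0],[0,0,0],50],[[40,-120,20],[0,0,0],50],[[80,-130,50],[0,0,0],50],[[120,-130,90],[0,0,0],50],[[160,-130,130],[0,0,0],50],[[190,-130,140],[0,0,0],50],[[190,-130,140],[0,0,0],50],[[190,-130,140],[0,0,0],50],[[190,-130,140],[0,0,0],50]]'
python3 - <<'E'
from h import *
c=bot.camera('side');n=needle(-19.5,c=c); print(n[:4],wheel(c))
t=bot.camera('top');m=needle(-19.5,c=t); print(m[:4])
save('n8',np.hstack([n[4],m[4]]))
for k in ['putty','jar','blue_tube','dipper']:
    print(k,[(np.round(d['box']).tolist(),round(d['confidence'],2)) for d in bot.search_frame(t,k)[:1]])
E
```

```text
time: 18.55
ee_pos: [0.3474, 0.2574, 0.2183]
tcp_rot: [-90.4, -0.2, 83.8]
wrist_force: [0.4, -0.0, -1.0]
opening: 0.0497
(1.61, 112.0, 186.0, (171, 191)) (np.int64(48), np.float64(19.0), 0.6)
(1.61, 105.0, 166.0, (181, 185))
putty [([242.0, 273.0, 262.0, 289.0], 0.78)]
jar [([135.0, 258.0, 195.0, 303.0], 0.92)]
blue_tube [([238.0, 182.0, 344.0, 324.0], 0.71)]
dipper [([167.0, 213.0, 198.0, 238.0], 0.97)]
```

View pics/n8.png

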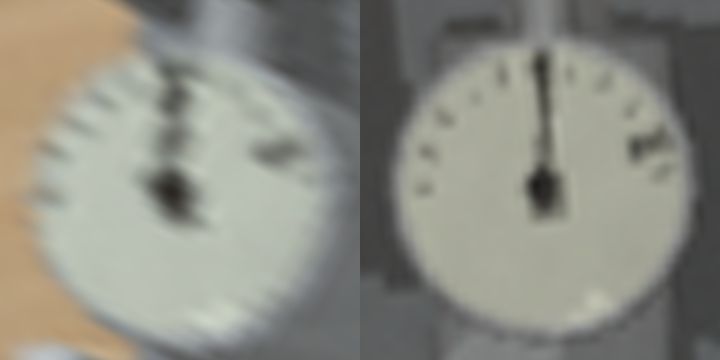

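```bash
python3 -c "
from workcell import bot
print(bot.job_done())"
```

```text
the job is handed in; nothing more can be done
None
```

The job is handed in. The roller's high spot is against the plunger, within about 10° by my fit, and the needle stands on the long middle mark. It took about 19 s of the 72 s allowed; the hand-in gives no verdict.

**What I did:**
- I pinched the gauge fin and slid the gauge up until the needle read about 0.84 rad.
- I turned the wheel through about 120° with the closed fingers. One stroke slipped over a ball without turning the wheel, so I repeated it with the fingers lower.
- I then slid the gauge back slightly, released it and moved the arm clear.

**High spot:** Six needle readings fitted a sine with a swing of ±0.72 rad, against ±0.73 expected. I left the wheel about 10° past the fitted peak; 27° is allowed.

**Needle:** In the last pictures it read 1.61 rad from both the side and the top. It lies over the middle mark in both.

**Forces:** The needle never read above 1.8 rad. The wrist force was within about 2 N at every reading taken against the wheel; I did not log it during the strokes.

**Checks that disagreed or failed:**
- The side view read about 0.1 rad high on the dial's own marks, so I relied on the marks themselves.
- One needle reading of -0.52 was false, because the open fingers hid part of the dial.
- The wheel-angle reading scattered between 46° and 56° while the roller stood still.
- On the last picture the putty, jar and dipper were where they started, within a few pixels. The network mistook the fixture for the blue tube, so I have no final check on the tube, but the arm never went near it.

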